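# Close the sweet jars after decorating

### The job

The cookie decorating is finished and the four jars of sweets stand open on the island. Put each of the four loose wooden lids on the jar it fits, plug down in the mouth, level and fully home on the rim. Leave the jars standing where they are, and leave the icing bottle and the utensil crock alone.

Things in the scene. Friction and masses are not known exactly. Their poses are not given: they have to be found in the camera images.
- jar_xl_mouth (a point): The largest of four open round cream stoneware jars, standing upright, 112 mm in outer diameter, 84 mm tall, wall 5 mm (mouth 102 mm across), filled with sweets to about 22 mm below the rim. The point is the centre of the mouth, level with the rim (84 mm above the counter); z points up along the jar's axis. A loose jar of roughly 800 g that stands by itself.
- jar_l_mouth (a point): The second largest of four open round cream stoneware jars, standing upright, 96 mm in outer diameter, 76 mm tall, wall 5 mm (mouth 86 mm across), filled with sweets to about 22 mm below the rim. The point is the centre of the mouth, level with the rim (76 mm above the counter); z points up along the jar's axis. A loose jar of roughly 600 g that stands by itself.
- jar_m_mouth (a point): The third largest of four open round cream stoneware jars, standing upright, 80 mm in outer diameter, 68 mm tall, wall 5 mm (mouth 70 mm across), filled with sweets to about 22 mm below the rim. The point is the centre of the mouth, level with the rim (68 mm above the counter); z points up along the jar's axis. A loose jar of roughly 400 g that stands by itself.
- jar_s_mouth (a point): The smallest of four open round cream stoneware jars, standing upright, 64 mm in outer diameter, 60 mm tall, wall 5 mm (mouth 54 mm across), filled with sweets to about 22 mm below the rim. The point is the centre of the mouth, level with the rim (60 mm above the counter); z points up along the jar's axis. A loose jar of roughly 250 g that stands by itself.
- lid_xl_center (a point): The largest of four loose wooden lids, right way up, 44 mm tall: grey plug 12 mm deep (tapered, 92 mm across at the bottom, 98 at the top), wooden disc 114 mm across, 8 mm thick, that rests on the rim, and a round upright knob 26 mm across, 24 mm tall, to grip. Point: on the axis, 22 mm above the underside, 2 mm above the disc's top face; 10 mm above the rim when closed. z up. Fits the 112 mm jar.
- lid_l_center (a point): The second largest of four loose wooden lids, right way up, 44 mm tall: grey plug 12 mm deep (tapered, 76 mm across at the bottom, 82 at the top), wooden disc 98 mm across, 8 mm thick, that rests on the rim, and a round upright knob 26 mm across, 24 mm tall, to grip. Point: on the axis, 22 mm above the underside, 2 mm above the disc's top face; 10 mm above the rim when closed. z up. Fits the 96 mm jar.
- lid_m_center (a point): The third largest of four loose wooden lids, right way up, 44 mm tall: grey plug 12 mm deep (tapered, 60 mm across at the bottom, 66 at the top), wooden disc 82 mm across, 8 mm thick, that rests on the rim, and a round upright knob 26 mm across, 24 mm tall, to grip. Point: on the axis, 22 mm above the underside, 2 mm above the disc's top face; 10 mm above the rim when closed. z up. Fits the 80 mm jar.
- lid_s_center (a point): The smallest of four loose wooden lids, right way up, 44 mm tall: grey plug 12 mm deep (tapered, 44 mm across at the bottom, 50 at the top), wooden disc 66 mm across, 8 mm thick, that rests on the rim, and a round upright knob 26 mm across, 24 mm tall, to grip. Point: on the axis, 22 mm above the underside, 2 mm above the disc's top face; 10 mm above the rim when closed. z up. Fits the 64 mm jar.
- icing_bottle_center (a point): Bystander: a loose pale squeeze bottle of icing with a white pointed nozzle, standing, 54 mm across, 165 mm tall. The point is on its axis 80 mm above the counter.
- utensil_crock_center (a point): Bystander: an open stoneware crock 126 mm across and 140 mm tall with wooden spoons and a whisk handle standing in it (to about 250 mm high). It has no lid. The point is on its axis 70 mm above the counter.
There are look-alikes about, which are no part of the job. What is shaped like the part that bears lid_s_center but purple is not meant.

How it is judged (in metres and radians):
At the end, for the whole second after the job is handed in: Each lid on the jar of its size: axis within 6 mm of the jar's, lid point 6 to 13 mm above the rim (disc on the rim), within 0.08 rad of level, at rest. Jars upright and within 50 mm of where they stood; icing bottle and crock within 40 mm of where they stood (horizontal distance between lid_xl_center and jar_xl_mouth below 0.006 m and z of lid_xl_center in the frame of jar_xl_mouth between 0.006 and 0.013 m and angle between each of lid_xl_center, jar_xl_mouth, lid_l_center, jar_l_mouth, lid_m_center, jar_m_mouth, lid_s_center, jar_s_mouth's own z axis and vertical below 0.08 rad and distance of each of jar_xl_mouth, jar_l_mouth, jar_m_mouth, jar_s_mouth from where it was at the start of the episode below 0.05 m and linear speed of each of lid_xl, lid_l, lid_m, lid_s below 0.02 m/s and horizontal distance between lid_l_center and jar_l_mouth below 0.006 m and z of lid_l_center in the frame of jar_l_mouth between 0.006 and 0.013 m and horizontal distance between lid_m_center and jar_m_mouth below 0.006 m and z of lid_m_center in the frame of jar_m_mouth between 0.006 and 0.013 m and horizontal distance between lid_s_center and jar_s_mouth below 0.006 m and z of lid_s_center in the frame of jar_s_mouth between 0.006 and 0.013 m and distance of each of icing_bottle_center, utensil_crock_center from where it was at the start of the episode below 0.04 m); the robot touches nothing.
It fails at once if a jar was tipped (angle between any of jar_xl_mouth, jar_l_mouth, jar_m_mouth, jar_s_mouth's own z axis and vertical above 0.5 rad).
It fails at once if the icing bottle or the utensil crock was shoved or knocked over (distance of any of icing_bottle_center, utensil_crock_center from where it was at the start of the episode above 0.04 m).
It also fails if it takes over 112 s, if anything falls off the work surface, if the arm or the gripper's body presses on something with over 40 N, if the wrist force passes 120 N, or if a joint passes its speed limit or range.

### The arm

A 7-joint arm with a two-finger parallel gripper is mounted at the origin on the work surface. World frame = base frame: x ahead of the robot, y to its left, z up, the work surface at z = 0. Lengths are in m, angles in degrees, forces in N, time in s.
With the tool pointing down it reaches from about 0.425 to 0.925 m from the base axis. Payload 6.8 kg.
Tool frame: the origin (TCP) lies midway between the tips of the shut fingers; the grasp point (between the pads) lies 19 mm behind it; z points along the fingers, y is the line along which they close (so a half turn about z gives the same grasp; the last joint's range is limited). The gripper opens to 88 mm and grips with 3 to 60 N. Pads are 20 mm wide; open, the fingers measure 115 mm over their backs; the gripper's body (75 mm by 178 mm) begins 61 mm behind the grasp point.
Start: joints at [-6.194, 27.33, 1.283, 89.118, -0.659, 63.558, -4.761], TCP at [0.675, 0, 0.223] pointing down, gripper open.
Joint ranges: [-169.35, 169.35], [-19.33, 120.38], [-80.79, 83.38], [13.8, 139.57], [-78.32, 258.32], [9.67, 109.79], [-169.56, 169.56]. Speed limits (degrees/s): [136.94, 136.94, 180, 180, 180, 180, 180].

### API

Orientations are given as a 3x3 rotation matrix whose columns are the frame's x, y, z axes.
In Python, from rig import arm gives the robot as it stands.
- The arm moves only by the tool arm_command, never from a script. Its argument "motion" is a list of rows, each an object with "twist": the turn, a rotation vector about the tool's x, y, z as a fraction of full scale, a list of three; "delta_pos": the shift along the tool's x, y, z as a fraction of full scale, a list of three; "jaw": the opening, from 0 (shut) to 1 (fully open). A call has exactly 8 rows; each row is the pose to reach, as a shift and turn from the pose commanded when the call began, along the tool's axes at that moment, turning the shorter way round; what a row does not reach only later rows make up. Full scale, the value 1, is 200 mm for a shift and pi rad for a turn. A row lasts 1/10 s, in which the tool goes at most 50 mm and 8.59 degrees, less where a joint would pass 70% of its speed; a pose out of reach is approached as far as the arm can. A call with a number of a shift or a turn outside -1 to 1 is refused whole. A call with a gripper value outside its range is refused whole. The fingers move at their own pace and stop on an object; the grip force is fixed at half the most. Time passes only in rows, so rows that repeat a pose let the fingers close, or fill a call up. It gives the time, the measured TCP pose, the force, the opening and the grip force at its end, in the units of the state.
- arm.read_state(): the state, without advancing time (a new reading comes with each control period).
- arm.read_camera(name): name is "scene" or "side" or "wrist"; returns a dict with "frame" (420x560x3 uint8, blue, green, red), "fovy" (degrees; the focal length in pixels is half the picture's height over the tangent of half this angle, whatever the lens; pixels are square), "cx", "cy" (the principal point, pixels), "R" (3x3) and "t" (3): a world point X has camera coordinates R X + t. Camera axes: x right, y down, z forward; pixel columns grow to the right and rows downward; lengths in m; the calibration is good to about 2 mm. The wrist camera is an equidistant fisheye: a pixel r from the principal point sees the ray r / f radians off the axis. A picture is of the moment at which its call begins. There is no depth.
- arm.hand_in(): hands the job in; it is judged then, once.
The state is a dict: "time": time; "q": joint angles; "qvel": joint speeds; "tau": joint torques, N m; "position": TCP position; "orientation": TCP orientation; "ft_force": force on the tool from outside, world axes, zero at the start; "torque": the same for the moment, N m; "finger_gap": finger opening in m; "gripper_force": force on a finger pad.
Only numpy, scipy, OpenCV 4.12 (cv2) and the standard library are available. Lean on these libraries where they do the work, as an engineer would, in place of code of your own. Each camera call takes 0.05 s, during which the arm holds its last target. There are 200 camera calls.

## Working session

There is one attempt and no reset: what is moved stays moved. The work goes in short steps, Python scripts to look and compute and a tool call to move; the robot and the scene stay as the last step left them, time stands still between calls to the robot, and variables do not carry over. Pictures are saved under pics/ and viewed, at most 14 in all, crops included, and the job is handed in when it is done.

Besides the shell and the picture viewer there is one more tool, called after ">>>" as name(argument=value, ...) on one line, values as JSON. arm_command: Moves the arm, as the interface text tells. Shift numbers are shares of 200 mm and turn numbers shares of pi rad, none past 1 either way. Its arguments: {"type":"object","properties":{"motion":{"type":"array"}},"required":["motion"]}

```bash
mkdir -p pics; ls
cat > h.py <<'E'
import numpy as np, cv2
from rig import arm
def grab(n,f=None):
    c=arm.read_camera(n)
    if f: cv2.imwrite('pics/'+f,c['frame'])
    return c
E
python3 - <<'E'
from h import *
import pickle
D={}
for n in ['scene','side','wrist']:
    D[n]=grab(n,n+'0.png'); c=D[n]; print(n,c['fovy'],c['cx'],c['cy'],(-np.array(c['R']).T@np.array(c['t'])).round(3),np.array(c['R']).round(3).tolist())
pickle.dump(D,open('d0.pkl','wb'))
s=arm.read_state();print(s)
E
```

```text
pics
scene 56.127739952664946 281.6262644245751 204.1784124260486 [1.443 0.424 0.757] [[-0.494, 0.87, -0.004], [0.519, 0.291, -0.804], [-0.698, -0.399, -0.595]]
side 53.49330848132172 280.1845176507909 208.73627614251708 [ 0.416 -1.019  1.259] [[0.981, -0.195, 0.012], [-0.14, -0.743, -0.655], [0.136, 0.64, -0.756]]
wrist 65.70646984690485 279.90109842722666 213.52925259558188 [0.675 0.078 0.384] [[1.0, 0.001, -0.003], [0.001, -0.958, 0.285], [-0.003, -0.285, -0.958]]
{'time': 0.15, 'q': array([-6.19436497, 27.3655959 ,  1.28200232, 89.1622027 , -0.65816488,
       63.55748199, -4.76114509]), 'qvel': array([ 0.02865114, -0.07037153,  0.02244221, -0.07830773,  0.07803074,
       -0.02723536,  0.0322151 ]), 'tau': array([ 2.56581799e-03, -5.83290482e+01,  1.53667007e+00, -2.72875071e+01,
       -5.42110554e-02,  1.44432642e-02,  8.67239464e-05]), 'position': array([ 6.74559603e-01, -1.78888825e-05,  2.21920489e-01]), 'orientation': array([[-1.32042188e-05,  9.99999082e-01, -1.35464684e-03],
       [ 9.99999993e-01,  1.30431120e-05, -1.18937743e-04],
       [-1.18919965e-04, -1.35464840e-03, -9.99999075e-01]]), 'ft_force': array([-0.70513915, -0.84338912, -0.16011223]), 'torque': array([-0.00622554,  0.00222638, -0.06526329]), 'gripper_force': 0.0, 'finger_gap': 0.08799958280176258}
```

View pics/scene0.png

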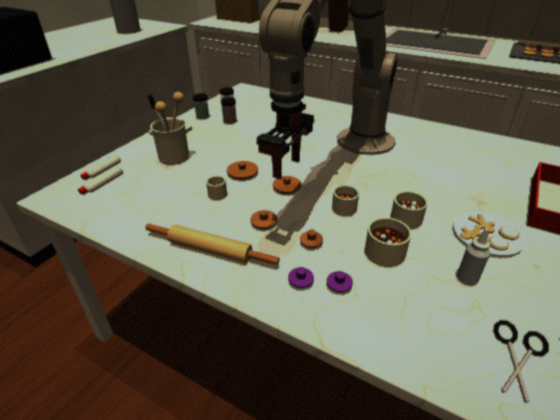

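View pics/side0.png

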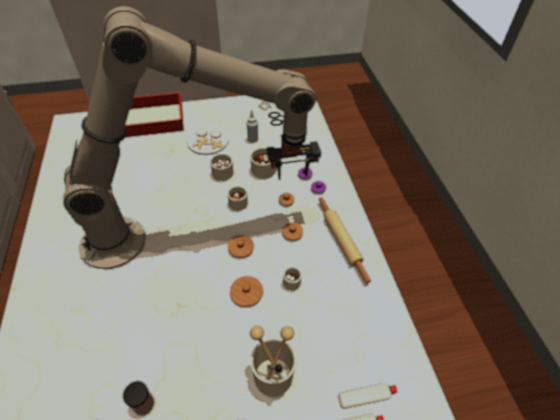

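View pics/wrist0.png

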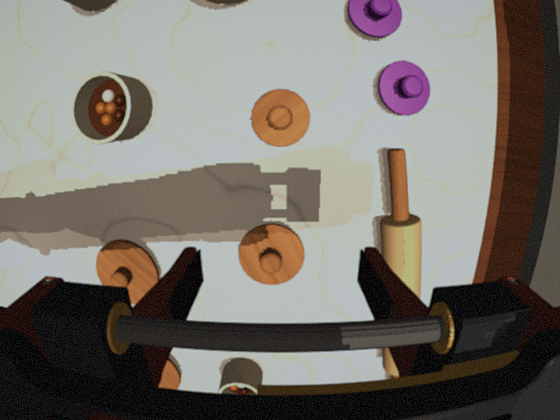

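Scene shows orange lids at xl (242,170), l (287,185), m (264,219) and s (312,240). The purple look-alikes are at (301,278) and (340,282) and are rejected. Jars are s (216,187), m (345,200), l (409,208) and xl (387,241); the bottle is at (473,262) and the crock at (171,142). Side shows lids at (247,291), (240,246), (292,231) and (287,199), and jars at s (292,278), m (238,198), l (222,167) and xl (263,162). Wrist shows lid s at (281,117), lid m at (271,253), lid l at (127,275) and jar m at (113,107).

```bash
cat >> h.py <<'E'
def ray(c,u,v,fish=False):
    f=210/np.tan(np.radians(c['fovy']/2)); R=np.array(c['R']);t=np.array(c['t'])
    x,y=(u-c['cx'])/f,(v-c['cy'])/f
    if fish:
        r=np.hypot(x,y)+1e-12; d=np.array([np.sin(r)*x/r,np.sin(r)*y/r,np.cos(r)])
    else: d=np.array([x,y,1.])
    d=d/np.linalg.norm(d); return -R.T@t, R.T@d
def plane(c,u,v,z,fish=False):
    o,d=ray(c,u,v,fish); return o+d*(z-o[2])/d[2]
def tri(*rays):
    A=np.zeros((3,3));b=np.zeros(3)
    for o,d in rays:
        P=np.eye(3)-np.outer(d,d);A+=P;b+=P@o
    p=np.linalg.solve(A,b); return p,max(np.linalg.norm((np.eye(3)-np.outer(d,d))@(p-o)) for o,d in rays)
def orange(im,amin=60):
    h=cv2.cvtColor(im,cv2.COLOR_BGR2HSV)
    m=cv2.inRange(h,(3,130,60),(16,255,255))
    n,l,s,c=cv2.connectedComponentsWithStats(m)
    return [(s[i].tolist(),c[i].round(1).tolist()) for i in range(1,n) if s[i,4]>=amin],l
E
python3 - <<'E'
from h import *
import pickle
D=pickle.load(open('d0.pkl','rb')); print(D['scene'].keys())
for n in ['scene','side','wrist']: print(n,[b for b in orange(D[n]['frame'])[0] if b[0][1]>100 or n=='wrist'])
S,W=D['scene'],D['side']
# hand-read rough pixels: knob / jar mouth centres, bottle and crock rim
for k,a,b in [('lidxl',(242,168),(247,290)),('lidl',(287,183),(240,244)),('lidm',(264,217),(292,229)),('lids',(312,238),(287,198)),
 ('jars',(216,182),(292,274)),('jarm',(346,194),(238,192)),('jarl',(409,202),(222,160)),('jarxl',(387,232),(263,156)),('crock',(170,128),(274,355)),('nozzle',(483,230),(252,115))]:
    p,e=tri(ray(S,*a),ray(W,*b)); print(k,p.round(3),round(e,4))
E
```

```text
dict_keys(['frame', 'fovy', 'cx', 'cy', 'R', 't'])
scene [([227, 161, 31, 17, 393], [242.0, 169.4]), ([273, 176, 27, 16, 314], [285.8, 183.9]), ([537, 179, 23, 35, 70], [543.0, 201.1]), ([251, 211, 26, 17, 336], [263.3, 219.1]), ([146, 224, 58, 25, 256], [170.2, 234.6]), ([301, 230, 21, 17, 262], [311.0, 238.8]), ([76, 240, 73, 74, 2291], [109.3, 275.7]), ([243, 249, 36, 15, 213], [262.0, 256.4]), ([0, 255, 180, 165, 15055], [57.1, 354.6]), ([178, 388, 29, 32, 244], [194.0, 403.9])]
side [([280, 194, 13, 11, 122], [286.0, 199.2]), ([282, 223, 20, 17, 268], [292.0, 231.1]), ([229, 236, 24, 21, 426], [240.2, 245.9]), ([345, 252, 25, 31, 146], [359.2, 268.1]), ([231, 277, 31, 29, 722], [246.0, 291.2]), ([262, 343, 22, 21, 85], [272.7, 352.7])]
wrist [([473, 0, 60, 284, 3608], [498.7, 147.4]), ([88, 80, 38, 56, 1290], [105.2, 108.7]), ([252, 90, 57, 56, 2515], [280.1, 117.5]), ([388, 149, 24, 77, 1189], [398.3, 186.3]), ([239, 224, 65, 60, 2973], [271.0, 253.7]), ([97, 240, 62, 64, 2485], [127.0, 268.8]), ([158, 360, 22, 30, 458], [169.2, 376.5]), ([228, 386, 24, 8, 88], [237.7, 389.9])]
lidxl [ 0.459 -0.303  0.02 ] 0.0012
lidl [ 0.463 -0.112  0.021] 0.0019
lidm [ 0.664 -0.081  0.024] 0.001
lids [0.677 0.083 0.02 ] 0.0015
jars [ 0.616 -0.292  0.055] 0.0009
jarm [0.487 0.106 0.065] 0.0015
jarl [0.445 0.288 0.075] 0.0036
jarxl [0.617 0.275 0.081] 0.0036
crock [ 0.499 -0.581  0.129] 0.0001
nozzle [0.599 0.481 0.152] 0.0062
```

>>> arm_command(motion=[{"twist":[0,0,0],"delta_pos":[0.9,-0.625,-0.25],"jaw":0.6},{"twist":[0,0,0],"delta_pos":[0.9,-0.625,-0.25],"jaw":0.6},{"twist":[0,0,0],"delta_pos":[0.9,-0.625,-0.25],"jaw":0.6},{"twist":[0,0,0],"delta_pos":[0.9,-0.625,-0.25],"jaw":0.6},{"twist":[0,0,0],"delta_pos":[0.9,-0.625,-0.25],"jaw":0.6},{"twist":[0,0,0],"delta_pos":[0.9,-0.625,-0.25],"jaw":0.6},{"twist":[0,0,0],"delta_pos":[0.9,-0.625,-0.25],"jaw":0.6},{"twist":[0,0,0],"delta_pos":[0.9,-0.625,-0.25],"jaw":0.6}])

```text
time: 0.95
position: [0.5507, 0.1781, 0.2721]
orientation: [[0.003, 1.0, -0.0], [1.0, -0.003, -0.001], [-0.001, -0.0, -1.0]]
ft_force: [0.5, -0.7, -0.3]
finger_gap: 0.0528
gripper_force: 0.0
```

Run:
```python
from h import *
import pickle
c=grab('wrist','wA.png');pickle.dump(c,open('wA.pkl','wb'));s=arm.read_state();print(s['time'],s['position'])
```

```text
1.0 [0.55075157 0.17801391 0.27208206]
```

View pics/wA.png

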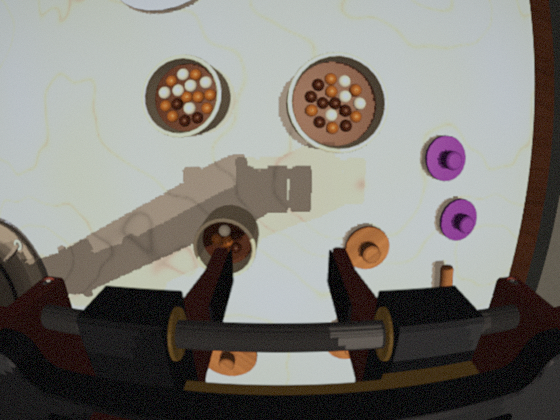

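>>> arm_command(motion=[{"twist":[0,0,0],"delta_pos":[-0.5,0,0],"jaw":0.6},{"twist":[0,0,0],"delta_pos":[-1,0,0],"jaw":0.6},{"twist":[0,0,0],"delta_pos":[-1,0,0],"jaw":0.6},{"twist":[0,0,0],"delta_pos":[-1,0,0],"jaw":0.6},{"twist":[0,0,0],"delta_pos":[-1,0,0],"jaw":0.6},{"twist":[0,0,0],"delta_pos":[-1,0,0],"jaw":0.6},{"twist":[0,0,0],"delta_pos":[-1,0,0],"jaw":0.6},{"twist":[0,0,0],"delta_pos":[-1,0,0],"jaw":0.6}])

```text
time: 1.8
position: [0.5501, -0.0185, 0.2724]
orientation: [[-0.002, 1.0, -0.0], [1.0, 0.002, 0.0], [0.0, -0.0, -1.0]]
ft_force: [0.4, 0.2, 0.2]
finger_gap: 0.0527
gripper_force: 0.0
```

>>> arm_command(motion=[{"twist":[0,0,0],"delta_pos":[-0.9,0,0],"jaw":0.6},{"twist":[0,0,0],"delta_pos":[-0.9,0,0],"jaw":0.6},{"twist":[0,0,0],"delta_pos":[-0.9,0,0],"jaw":0.6},{"twist":[0,0,0],"delta_pos":[-0.9,0,0],"jaw":0.6},{"twist":[0,0,0],"delta_pos":[-0.9,0,0],"jaw":0.6},{"twist":[0,0,0],"delta_pos":[-0.9,0,0],"jaw":0.6},{"twist":[0,0,0],"delta_pos":[-0.9,0,0],"jaw":0.6},{"twist":[0,0,0],"delta_pos":[-0.9,0,0],"jaw":0.6}])

```text
time: 2.6
position: [0.5506, -0.1977, 0.2726]
orientation: [[-0.003, 1.0, 0.0], [1.0, 0.003, 0.001], [0.001, 0.0, -1.0]]
ft_force: [0.1, 0.1, -0.9]
finger_gap: 0.0527
gripper_force: 0.0
```

Run:
```python
from h import *
import pickle
c=grab('wrist','wB.png');pickle.dump(c,open('wB.pkl','wb'));s=arm.read_state();print(s['time'],s['position'])
```

```text
2.65 [ 0.5504494  -0.19804829  0.27265925]
```

View pics/wB.png

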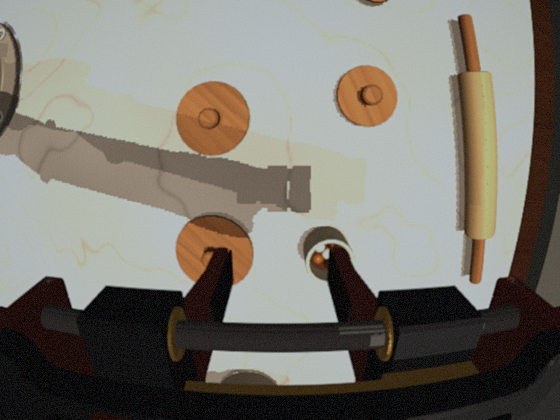

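wA shows jar l (184,97), jar xl (336,102), jar m (226,243), lid s (367,247) and the purple pair at (445,158) and (458,219). wB shows lid l (213,118), lid m (367,96), lid xl (214,249) and jar s (327,252), which is partly behind a finger. Next I rectify onto the rim and disc planes and fit circles.

```bash
cat >> h.py <<'E'
def rect(c,x0,y0,z,half=0.09,s=0.0005):
    """top-down view of plane z about (x0,y0): columns +x, rows -y"""
    n=int(2*half/s); g=(np.arange(n)-n/2)*s
    X,Y=np.meshgrid(x0+g,y0-g); P=np.stack([X,Y,np.full_like(X,z)],-1)@np.array(c['R']).T+np.array(c['t'])
    f=210/np.tan(np.radians(c['fovy']/2)); r=np.hypot(P[...,0],P[...,1]); k=f*np.arctan2(r,P[...,2])/r
    return cv2.remap(c['frame'],(c['cx']+k*P[...,0]).astype('f4'),(c['cy']+k*P[...,1]).astype('f4'),cv2.INTER_LINEAR)
def circ(c,x0,y0,z,R,lid,half=0.09,s=0.0005):
    im=rect(c,x0,y0,z,half,s)
    src=cv2.cvtColor(im,cv2.COLOR_BGR2HSV)[...,1] if lid else cv2.cvtColor(im,cv2.COLOR_BGR2GRAY)
    H=cv2.HoughCircles(cv2.GaussianBlur(src,(0,0),3),cv2.HOUGH_GRADIENT_ALT if 0 else cv2.HOUGH_GRADIENT,1,400,param1=60,param2=10,minRadius=int(R/s-5),maxRadius=int(R/s+5))
    if H is None: return None,im
    u,v,r=H[0,0]; n=int(2*half/s); cv2.circle(im,(int(u),int(v)),int(r),(255,0,255),1)
    return (x0+(u-n/2)*s, y0-(v-n/2)*s, r*s),im
E
cat > m.py <<'E'
from h import *
import pickle
w0=pickle.load(open('d0.pkl','rb'))['wrist'];A=pickle.load(open('wA.pkl','rb'));B=pickle.load(open('wB.pkl','rb'))
L=[('jxl',A,.617,.275,.084,.051,0),('jl',A,.445,.288,.076,.043,0),('jm',w0,.487,.106,.068,.035,0),('js',B,.616,-.292,.060,.027,0),('jm',A,.487,.106,.068,.035,0),
('lxl',B,.459,-.303,.020,.057,1),('ll',B,.463,-.112,.02,.049,1),('lm',B,.664,-.081,.02,.041,1),('ls',A,.677,.083,.02,.033,1),('ls',w0,.677,.083,.02,.033,1)]
T=[]
for k,c,x,y,z,R,lid in L:
    r,im=circ(c,x,y,z,R,lid); print(k,None if r is None else np.round(r,4)); T.append(cv2.resize(im,(160,160),interpolation=cv2.INTER_AREA))
cv2.imwrite('pics/fit.png',np.vstack([np.hstack(T[:5]),np.hstack(T[5:])]))
E
python3 m.py
```

```text
jxl [0.6138 0.2768 0.0505]
jl [0.4382 0.2877 0.0428]
jm [0.4808 0.1012 0.0339]
js [ 0.6062 -0.2728  0.027 ]
jm [0.4808 0.1028 0.0347]
lxl [ 0.4572 -0.3008  0.0558]
ll [ 0.4622 -0.1162  0.0483]
lm [ 0.6612 -0.0832  0.0409]
ls [0.6732 0.0822 0.0323]
ls [0.6747 0.0802 0.0323]
```

View pics/fit.png

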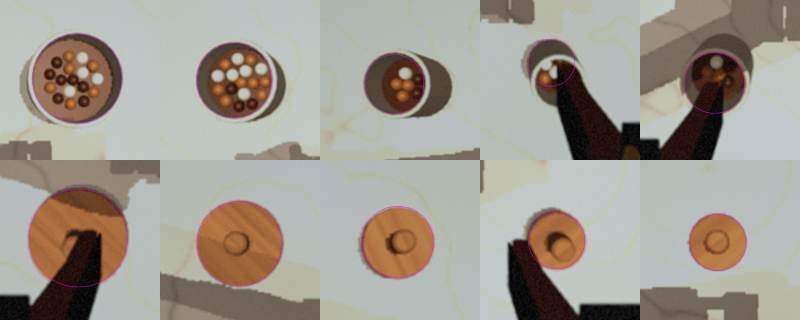

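Fits are good for everything except jar s, which a finger hides, so I'll look at it again later. Lids all read as orange with radii matching. Going for lid xl.

>>> arm_command(motion=[{"twist":[0,0,0],"delta_pos":[-0.515,-0.465,0.4],"jaw":0.6},{"twist":[0,0,0],"delta_pos":[-0.515,-0.465,0.4],"jaw":0.6},{"twist":[0,0,0],"delta_pos":[-0.515,-0.465,0.4],"jaw":0.6},{"twist":[0,0,0],"delta_pos":[-0.515,-0.465,0.85],"jaw":0.6},{"twist":[0,0,0],"delta_pos":[-0.515,-0.465,0.85],"jaw":0.6},{"twist":[0,0,0],"delta_pos":[-0.515,-0.465,0.85],"jaw":0.6},{"twist":[0,0,0],"delta_pos":[-0.515,-0.465,0.85],"jaw":0.6},{"twist":[0,0,0],"delta_pos":[-0.515,-0.465,0.85],"jaw":0.6}])

```text
time: 3.45
position: [0.4592, -0.3032, 0.1051]
orientation: [[-0.001, 1.0, 0.004], [1.0, 0.001, -0.001], [-0.001, 0.004, -1.0]]
ft_force: [-0.4, -0.0, -0.1]
finger_gap: 0.0522
gripper_force: 0.0
```

Run:
```python
from h import *
import pickle
c=grab('wrist','wC.png');pickle.dump(c,open('wC.pkl','wb'));s=arm.read_state();print(s['position'])
c=grab('side'); cv2.imwrite('pics/sideC.png',cv2.resize(c['frame'][190:330,180:350],None,fx=4,fy=4))
r,im=circ(pickle.load(open('wC.pkl','rb')),.457,-.301,.020,.057,1);print(r)
```

```text
[ 0.45927118 -0.30331567  0.10524139]
(np.float32(0.45674998), np.float32(-0.30175), np.float32(0.05635))
```

View pics/wC.png

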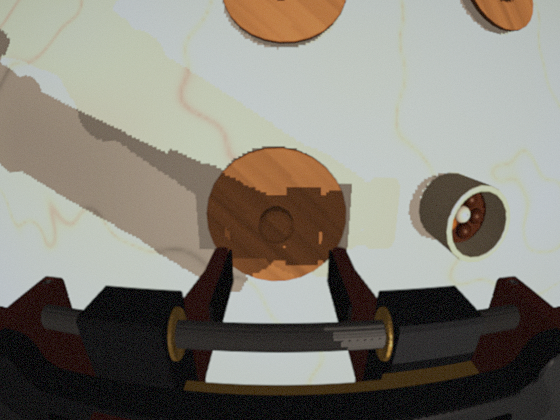

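wC shows lid xl (276,213) under the fingers with its knob centred at (277,224), and jar s clear at (475,220). Descending and closing; the script measures jar s.

>>> arm_command(motion=[{"twist":[0,0,0],"delta_pos":[0.008,-0.01,0.2],"jaw":0.6},{"twist":[0,0,0],"delta_pos":[0.008,-0.01,0.3],"jaw":0.6},{"twist":[0,0,0],"delta_pos":[0.008,-0.01,0.405],"jaw":0.6},{"twist":[0,0,0],"delta_pos":[0.008,-0.01,0.405],"jaw":0.6},{"twist":[0,0,0],"delta_pos":[0.008,-0.01,0.405],"jaw":0.3},{"twist":[0,0,0],"delta_pos":[0.008,-0.01,0.405],"jaw":0.0},{"twist":[0,0,0],"delta_pos":[0.008,-0.01,0.405],"jaw":0.0},{"twist":[0,0,0],"delta_pos":[0.008,-0.01,0.405],"jaw":0.0}])

```text
time: 4.35
position: [0.4556, -0.3015, 0.0224]
orientation: [[-0.0, 1.0, 0.001], [1.0, 0.0, -0.001], [-0.001, 0.001, -1.0]]
ft_force: [0.1, 0.8, 4.0]
finger_gap: 0.0254
gripper_force: 30.0
```

Run:
```python
from h import *
import pickle
c=pickle.load(open('wC.pkl','rb'))
for R in (.027,.032):
    r,im=circ(c,.61,-.285,.060,R,0);print(r); cv2.imwrite('pics/js%d.png'%(R*1000),im)
o=orange(c['frame'])[0]; print(o)
```

```text
(np.float32(0.61275), np.float32(-0.29325), np.float32(0.029200003))
(np.float32(0.61275), np.float32(-0.29475), np.float32(0.030250002))
[([224, 0, 121, 43, 3916], [284.1, 17.5]), ([474, 0, 58, 31, 1305], [506.5, 12.2]), ([207, 147, 139, 133, 14026], [276.3, 213.1]), ([453, 193, 32, 50, 603], [470.4, 219.4])]
```

View pics/js27.png

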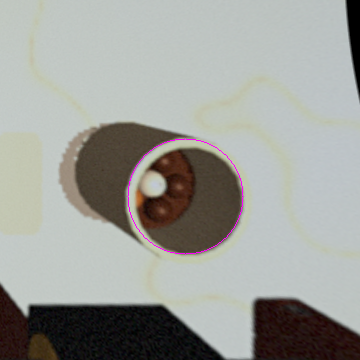

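Jar s mouth is at about (0.613, -0.2935). Lid xl is gripped at a 25.4 mm gap. Lifting and carrying it to jar xl.

>>> arm_command(motion=[{"twist":[0,0,0],"delta_pos":[0,0,-0.25],"jaw":0},{"twist":[0,0,0],"delta_pos":[0,0,-0.5],"jaw":0},{"twist":[0,0,0],"delta_pos":[0,0,-0.75],"jaw":0},{"twist":[0,0,0],"delta_pos":[0.25,0,-0.8],"jaw":0},{"twist":[0,0,0],"delta_pos":[0.5,0,-0.8],"jaw":0},{"twist":[0,0,0],"delta_pos":[0.75,0,-0.8],"jaw":0},{"twist":[0,0,0],"delta_pos":[1,0,-0.8],"jaw":0},{"twist":[0,0,0],"delta_pos":[1,0,-0.8],"jaw":0}])

```text
time: 5.15
position: [0.4548, -0.0945, 0.1818]
orientation: [[-0.01, 1.0, -0.0], [1.0, 0.01, 0.003], [0.003, -0.0, -1.0]]
ft_force: [-0.4, -0.3, -1.5]
finger_gap: 0.0259
gripper_force: 30.0
```

>>> arm_command(motion=[{"twist":[0,0,0],"delta_pos":[0.2,0.1,0],"jaw":0},{"twist":[0,0,0],"delta_pos":[0.4,0.2,0],"jaw":0},{"twist":[0,0,0],"delta_pos":[0.6,0.3,0],"jaw":0},{"twist":[0,0,0],"delta_pos":[0.8,0.4,0],"jaw":0},{"twist":[0,0,0],"delta_pos":[1,0.4,0],"jaw":0},{"twist":[0,0,0],"delta_pos":[1,0.4,0],"jaw":0},{"twist":[0,0,0],"delta_pos":[1,0.4,0],"jaw":0},{"twist":[0,0,0],"delta_pos":[1,0.4,0],"jaw":0}])

```text
time: 5.95
position: [0.5348, 0.0967, 0.1815]
orientation: [[0.002, 1.0, -0.001], [1.0, -0.002, -0.001], [-0.001, -0.001, -1.0]]
ft_force: [0.3, -0.0, -1.8]
finger_gap: 0.0253
gripper_force: 30.0
```

Run:
```python
from h import *
import pickle
c=grab('wrist','wD.png');pickle.dump(c,open('wD.pkl','wb'));s=arm.read_state();print(s['time'],s['position'],s['orientation'].round(4).tolist(),s['finger_gap'])
r,im=circ(c,.614,.277,.084,.051,0);print(r)
r,im2=circ(c,.439,.287,.076,.043,0);print(r)
r,im3=circ(c,.481,.102,.068,.035,0);print(r)
f=cv2.resize(c['frame'],(480,360));cv2.imwrite('pics/fitD.png',np.vstack([np.hstack([cv2.resize(i,(230,230)) for i in (im,im2,im3)]),cv2.copyMakeBorder(f,0,0,0,210,0)]))
```

```text
6.0 [0.53485355 0.09649773 0.18156969] [[0.0027, 1.0, -0.0004], [1.0, -0.0027, -0.0009], [-0.0009, -0.0004, -1.0]] 0.02544845660636865
(np.float32(0.61375004), np.float32(0.27725002), np.float32(0.0513))
(np.float32(0.43875), np.float32(0.28775), np.float32(0.043050002))
(np.float32(0.48075), np.float32(0.102249995), np.float32(0.0348))
```

View pics/fitD.png

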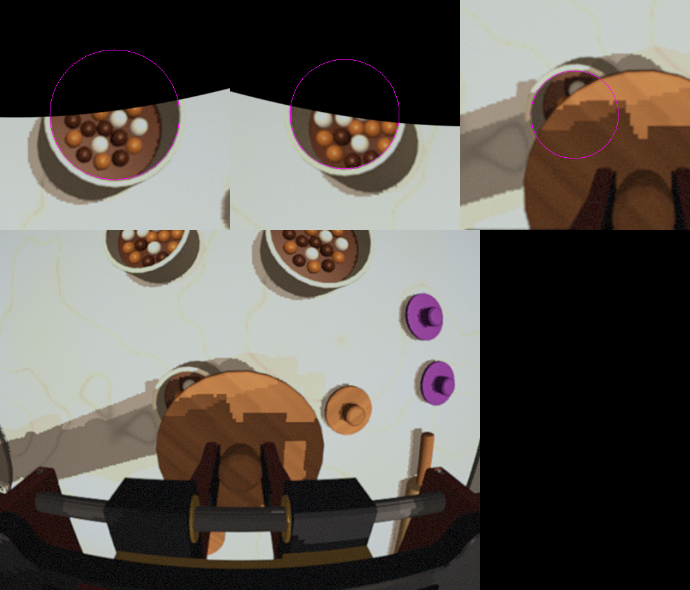

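fitD shows all jar circles agreeing with the first view to within 1 mm, and lid xl held level. Moving over jar xl.

>>> arm_command(motion=[{"twist":[0,0,0],"delta_pos":[0.2,0.1,0],"jaw":0},{"twist":[0,0,0],"delta_pos":[0.4,0.2,0],"jaw":0},{"twist":[0,0,0],"delta_pos":[0.6,0.3,0],"jaw":0},{"twist":[0,0,0],"delta_pos":[0.8,0.395,0],"jaw":0},{"twist":[0,0,0],"delta_pos":[0.9,0.395,0.1],"jaw":0},{"twist":[0,0,0],"delta_pos":[0.9,0.395,0.25],"jaw":0},{"twist":[0,0,0],"delta_pos":[0.9,0.395,0.25],"jaw":0},{"twist":[0,0,0],"delta_pos":[0.9,0.395,0.25],"jaw":0}])

```text
time: 6.8
position: [0.6143, 0.2763, 0.1316]
orientation: [[0.002, 1.0, -0.001], [1.0, -0.002, -0.002], [-0.002, -0.001, -1.0]]
ft_force: [0.8, 0.1, -0.6]
finger_gap: 0.025
gripper_force: 30.0
```

Run:
```python
from h import *
s=arm.read_state();print(s['time'],s['position'],s['orientation'].round(4).tolist(),s['qvel'].round(1))
```

```text
6.8 [0.61432198 0.27632956 0.13164468] [[0.0025, 1.0, -0.0009], [1.0, -0.0025, -0.0017], [-0.0017, -0.0009, -1.0]] [ 0.1 -1.7  0.  -1.7 -0.2 -0.1 -0.1]
```

>>> arm_command(motion=[{"twist":[0,0,0],"delta_pos":[0,0,0.08],"jaw":0},{"twist":[0,0,0],"delta_pos":[0,0,0.12],"jaw":0},{"twist":[0,0,0],"delta_pos":[0,0,0.15],"jaw":0},{"twist":[0,0,0],"delta_pos":[0,0,0.17],"jaw":0},{"twist":[0,0,0],"delta_pos":[0,0,0.184],"jaw":0},{"twist":[0,0,0],"delta_pos":[0,0,0.184],"jaw":0},{"twist":[0,0,0],"delta_pos":[0,0,0.184],"jaw":0},{"twist":[0,0,0],"delta_pos":[0,0,0.184],"jaw":0}])

```text
time: 7.6
position: [0.6142, 0.2787, 0.0951]
orientation: [[-0.0, 1.0, 0.0], [1.0, 0.0, 0.0], [0.0, 0.0, -1.0]]
ft_force: [1.1, -0.7, -2.0]
finger_gap: 0.0253
gripper_force: 30.0
```

>>> arm_command(motion=[{"twist":[0,0,0],"delta_pos":[-0.005,0,0],"jaw":0},{"twist":[0,0,0],"delta_pos":[-0.005,0,0.003],"jaw":0.2},{"twist":[0,0,0],"delta_pos":[-0.005,0,0.003],"jaw":0.5},{"twist":[0,0,0],"delta_pos":[-0.005,0,0.003],"jaw":0.5},{"twist":[0,0,0],"delta_pos":[-0.005,0,-0.25],"jaw":0.5},{"twist":[0,0,0],"delta_pos":[-0.005,0,-0.5],"jaw":0.6},{"twist":[0,0,0],"delta_pos":[-0.2,0,-0.5],"jaw":0.6},{"twist":[0,0,0],"delta_pos":[-0.4,0,-0.5],"jaw":0.6}])

```text
time: 8.4
position: [0.615, 0.1999, 0.1974]
orientation: [[-0.003, 1.0, 0.004], [1.0, 0.003, 0.002], [0.002, 0.004, -1.0]]
ft_force: [0.2, -1.3, -0.5]
finger_gap: 0.0527
gripper_force: 0.0
```

>>> arm_command(motion=[{"twist":[0,0,0],"delta_pos":[0,0,0],"jaw":0.6},{"twist":[0,0,0],"delta_pos":[0,0,0],"jaw":0.6},{"twist":[0,0,0],"delta_pos":[0,0,0],"jaw":0.6},{"twist":[0,0,0],"delta_pos":[0,0,0],"jaw":0.6},{"twist":[0,0,0],"delta_pos":[0,0,0],"jaw":0.6},{"twist":[0,0,0],"delta_pos":[0,0,0],"jaw":0.6},{"twist":[0,0,0],"delta_pos":[0,0,0],"jaw":0.6},{"twist":[0,0,0],"delta_pos":[0,0,0],"jaw":0.6}])

```text
time: 9.2
position: [0.614, 0.1988, 0.1948]
orientation: [[-0.0, 1.0, -0.0], [1.0, 0.0, -0.0], [-0.0, -0.0, -1.0]]
ft_force: [-0.4, 0.4, 0.3]
finger_gap: 0.0526
gripper_force: 0.0
```

Run:
```python
from h import *
import pickle
c=grab('wrist','wE.png');pickle.dump(c,open('wE.pkl','wb'));s=arm.read_state();print(s['time'],s['position'])
r,im=circ(c,.614,.277,.092,.057,1);print(r)
r,i2=circ(c,.675,.081,.020,.033,1);print(r)
sd=grab('side'); sc=grab('scene')
T=[cv2.resize(im,(266,266)),cv2.resize(i2,(266,266)),cv2.resize(sc['frame'][195:275,345:425],(266,266))]
cv2.imwrite('pics/chkE.png',np.hstack(T))
```

```text
9.25 [0.61402438 0.19869812 0.19482694]
(np.float32(0.61375004), np.float32(0.27575), np.float32(0.056))
(np.float32(0.67425), np.float32(0.08275), np.float32(0.0329))
```

View pics/chkE.png

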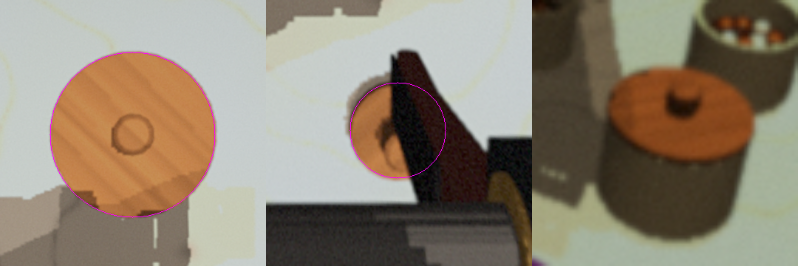

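chkE shows lid xl flush on its jar, with its centre within 1.5 mm of the jar axis. Next is lid s at (0.674, 0.082).

>>> arm_command(motion=[{"twist":[0,0,0],"delta_pos":[-0.2,0.1,0],"jaw":0.6},{"twist":[0,0,0],"delta_pos":[-0.4,0.2,0.1],"jaw":0.6},{"twist":[0,0,0],"delta_pos":[-0.585,0.3,0.3],"jaw":0.6},{"twist":[0,0,0],"delta_pos":[-0.585,0.3,0.5],"jaw":0.55},{"twist":[0,0,0],"delta_pos":[-0.585,0.3,0.6],"jaw":0.55},{"twist":[0,0,0],"delta_pos":[-0.585,0.3,0.6],"jaw":0.55},{"twist":[0,0,0],"delta_pos":[-0.585,0.3,0.6],"jaw":0.55},{"twist":[0,0,0],"delta_pos":[-0.585,0.3,0.6],"jaw":0.55}])

```text
time: 10.15
position: [0.6754, 0.0824, 0.077]
orientation: [[-0.001, 1.0, 0.003], [1.0, 0.001, 0.001], [0.001, 0.003, -1.0]]
ft_force: [-0.3, 0.7, 0.4]
finger_gap: 0.0485
gripper_force: 0.0
```

Run:
```python
from h import *
c=grab('wrist','wF.png');s=arm.read_state();print(s['time'],s['position'])
print(circ(c,.674,.082,.020,.033,1)[0], circ(c,.661,-.083,.020,.041,1)[0])
```

```text
10.2 [0.67536528 0.08241397 0.07704185]
(np.float32(0.67425), np.float32(0.08225), np.float32(0.032)) (np.float32(0.66325), np.float32(-0.076749995), np.float32(0.03875))
```

>>> arm_command(motion=[{"twist":[0,0,0],"delta_pos":[0,-0.005,0.15],"jaw":0.55},{"twist":[0,0,0],"delta_pos":[0,-0.005,0.27],"jaw":0.55},{"twist":[0,0,0],"delta_pos":[0,-0.005,0.27],"jaw":0.55},{"twist":[0,0,0],"delta_pos":[0,-0.005,0.27],"jaw":0.3},{"twist":[0,0,0],"delta_pos":[0,-0.005,0.27],"jaw":0.0},{"twist":[0,0,0],"delta_pos":[0,-0.005,0.27],"jaw":0.0},{"twist":[0,0,0],"delta_pos":[0,-0.005,0.27],"jaw":0.0},{"twist":[0,0,0],"delta_pos":[0,-0.005,0.27],"jaw":0.0}])

```text
time: 11.0
position: [0.6734, 0.0817, 0.0216]
orientation: [[0.0, 1.0, 0.001], [1.0, -0.0, 0.0], [0.0, 0.001, -1.0]]
ft_force: [-1.8, 0.2, 5.4]
finger_gap: 0.0255
gripper_force: 30.0
```

>>> arm_command(motion=[{"twist":[0,0,0],"delta_pos":[0,0,-0.25],"jaw":0},{"twist":[0,0,0],"delta_pos":[0,0,-0.5],"jaw":0},{"twist":[0,0,0],"delta_pos":[-0.2,0,-0.6],"jaw":0},{"twist":[0,0,0],"delta_pos":[-0.4,0,-0.6],"jaw":0},{"twist":[0,0,0],"delta_pos":[-0.6,0,-0.6],"jaw":0},{"twist":[0,0,0],"delta_pos":[-0.8,0,-0.6],"jaw":0},{"twist":[0,0,0],"delta_pos":[-1,0,-0.6],"jaw":0},{"twist":[0,0,0],"delta_pos":[-1,0,-0.6],"jaw":0}])

```text
time: 11.8
position: [0.6715, -0.1278, 0.1407]
orientation: [[0.01, 1.0, -0.001], [1.0, -0.01, -0.005], [-0.005, -0.001, -1.0]]
ft_force: [-0.4, -1.3, -0.2]
finger_gap: 0.0252
gripper_force: 30.0
```

Run:
```python
from h import *
c=grab('wrist','wG.png');s=arm.read_state();print(s['time'],s['position'])
print(circ(c,.613,-.2935,.060,.032,0,half=.05)[0],circ(c,.661,-.083,.020,.041,1)[0])
```

```text
11.85 [ 0.67206652 -0.12341178  0.14061097]
(np.float32(0.61525), np.float32(-0.29475), np.float32(0.031200003)) (np.float32(0.66325), np.float32(-0.084249996), np.float32(0.04005))
```

>>> arm_command(motion=[{"twist":[0,0,0],"delta_pos":[-0.2,-0.1,0],"jaw":0},{"twist":[0,0,0],"delta_pos":[-0.4,-0.2,0],"jaw":0},{"twist":[0,0,0],"delta_pos":[-0.6,-0.295,0],"jaw":0},{"twist":[0,0,0],"delta_pos":[-0.8,-0.295,0],"jaw":0},{"twist":[0,0,0],"delta_pos":[-0.875,-0.295,0.05],"jaw":0},{"twist":[0,0,0],"delta_pos":[-0.875,-0.295,0.15],"jaw":0},{"twist":[0,0,0],"delta_pos":[-0.875,-0.295,0.2],"jaw":0},{"twist":[0,0,0],"delta_pos":[-0.875,-0.295,0.2],"jaw":0}])

```text
time: 12.65
position: [0.6135, -0.2904, 0.0985]
orientation: [[-0.003, 1.0, -0.003], [1.0, 0.003, 0.003], [0.003, -0.003, -1.0]]
ft_force: [0.4, 0.4, -0.2]
finger_gap: 0.0256
gripper_force: 30.0
```

Run:
```python
from h import *
c=grab('side','sG.png');s=arm.read_state();print(s['time'],s['position'])
w=grab('wrist');sc=grab('scene')
cv2.imwrite('pics/chkG.png',np.hstack([cv2.resize(c['frame'][240:310,257:327],(266,266)),cv2.resize(w['frame'][170:310,200:340],(266,266)),cv2.resize(sc['frame'][145:215,180:250],(266,266))]))
```

```text
12.7 [ 0.61415679 -0.29092667  0.09975636]
```

View pics/chkG.png

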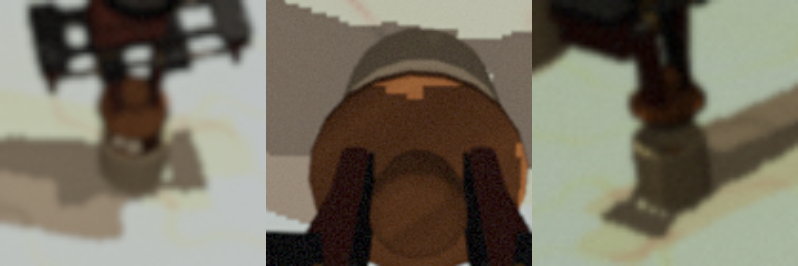

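chkG shows lid s hovering level over jar s. Lowering it with a 2.5 mm correction.

>>> arm_command(motion=[{"twist":[0,0,0],"delta_pos":[-0.012,-0.004,0.03],"jaw":0},{"twist":[0,0,0],"delta_pos":[-0.012,-0.004,0.07],"jaw":0},{"twist":[0,0,0],"delta_pos":[-0.012,-0.004,0.1],"jaw":0},{"twist":[0,0,0],"delta_pos":[-0.012,-0.004,0.12],"jaw":0},{"twist":[0,0,0],"delta_pos":[-0.012,-0.004,0.135],"jaw":0},{"twist":[0,0,0],"delta_pos":[-0.012,-0.004,0.146],"jaw":0},{"twist":[0,0,0],"delta_pos":[-0.012,-0.004,0.146],"jaw":0},{"twist":[0,0,0],"delta_pos":[-0.012,-0.004,0.146],"jaw":0}])

```text
time: 13.6
position: [0.6134, -0.2956, 0.0717]
orientation: [[-0.0, 1.0, 0.0], [1.0, 0.0, 0.0], [0.0, 0.0, -1.0]]
ft_force: [1.0, 0.9, 0.2]
finger_gap: 0.0255
gripper_force: 30.0
```

>>> arm_command(motion=[{"twist":[0,0,0],"delta_pos":[0.008,0,0.004],"jaw":0},{"twist":[0,0,0],"delta_pos":[0.008,0,0.007],"jaw":0},{"twist":[0,0,0],"delta_pos":[0.008,0,0.007],"jaw":0.2},{"twist":[0,0,0],"delta_pos":[0.008,0,0.007],"jaw":0.5},{"twist":[0,0,0],"delta_pos":[0.008,0,0.007],"jaw":0.5},{"twist":[0,0,0],"delta_pos":[0.008,0,-0.25],"jaw":0.5},{"twist":[0,0,0],"delta_pos":[0.008,0,-0.5],"jaw":0.6},{"twist":[0,0,0],"delta_pos":[0.1,0,-0.6],"jaw":0.6}])

```text
time: 14.4
position: [0.6143, -0.2798, 0.1968]
orientation: [[0.005, 1.0, 0.006], [1.0, -0.005, -0.004], [-0.004, 0.006, -1.0]]
ft_force: [0.2, -0.8, -0.6]
finger_gap: 0.0522
gripper_force: 0.0
```

Run:
```python
from h import *
c=grab('wrist','wH.png');s=arm.read_state();print(s['time'],s['position'])
r,im=circ(c,.613,-.2935,.068,.033,1);print(r)
sc=grab('scene');sd=grab('side')
cv2.imwrite('pics/chkH.png',np.hstack([cv2.resize(i,(266,266)) for i in (im,sc['frame'][150:210,186:246],sd['frame'][245:305,262:322])]))
```

```text
14.45 [ 0.61645022 -0.27422522  0.19900913]
(np.float32(0.61275), np.float32(-0.29375002), np.float32(0.03255))
```

View pics/chkH.png

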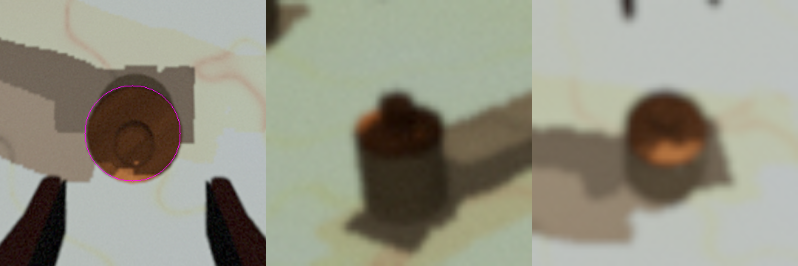

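>>> arm_command(motion=[{"twist":[0,0,0],"delta_pos":[0.2,0.1,0],"jaw":0.6},{"twist":[0,0,0],"delta_pos":[0.4,0.2,0],"jaw":0.6},{"twist":[0,0,0],"delta_pos":[0.6,0.24,0.1],"jaw":0.6},{"twist":[0,0,0],"delta_pos":[0.8,0.24,0.2],"jaw":0.6},{"twist":[0,0,0],"delta_pos":[0.965,0.24,0.3],"jaw":0.6},{"twist":[0,0,0],"delta_pos":[0.965,0.24,0.45],"jaw":0.6},{"twist":[0,0,0],"delta_pos":[0.965,0.24,0.55],"jaw":0.6},{"twist":[0,0,0],"delta_pos":[0.965,0.24,0.55],"jaw":0.6}])

```text
time: 15.35
position: [0.6573, -0.0829, 0.0765]
orientation: [[-0.0, 1.0, -0.009], [1.0, 0.0, -0.0], [-0.0, -0.009, -1.0]]
ft_force: [0.3, 0.2, 0.0]
finger_gap: 0.0526
gripper_force: 0.0
```

Run:
```python
from h import *
c=grab('wrist','wI.png');s=arm.read_state();print(s['time'],s['position'])
print(circ(c,.662,-.083,.020,.041,1)[0])
```

```text
15.4 [ 0.65896234 -0.08338402  0.07882515]
(np.float32(0.66325), np.float32(-0.08324999), np.float32(0.040200002))
```

chkH shows lid s flush on jar s, centred within 1 mm. Descending on lid m.

>>> arm_command(motion=[{"twist":[0,0,0],"delta_pos":[0,0.007,0.1],"jaw":0.6},{"twist":[0,0,0],"delta_pos":[0,0.007,0.2],"jaw":0.6},{"twist":[0,0,0],"delta_pos":[0,0.007,0.275],"jaw":0.6},{"twist":[0,0,0],"delta_pos":[0,0.007,0.275],"jaw":0.3},{"twist":[0,0,0],"delta_pos":[0,0.007,0.275],"jaw":0.0},{"twist":[0,0,0],"delta_pos":[0,0.007,0.275],"jaw":0.0},{"twist":[0,0,0],"delta_pos":[0,0.007,0.275],"jaw":0.0},{"twist":[0,0,0],"delta_pos":[0,0.007,0.275],"jaw":0.0}])

```text
time: 16.2
position: [0.6635, -0.0829, 0.0279]
orientation: [[0.0, 1.0, 0.002], [1.0, -0.0, -0.0], [-0.0, 0.002, -1.0]]
ft_force: [-0.3, 0.1, 4.6]
finger_gap: 0.0253
gripper_force: 30.0
```

>>> arm_command(motion=[{"twist":[0,0,0],"delta_pos":[0,0,-0.2],"jaw":0},{"twist":[0,0,0],"delta_pos":[0,0,-0.4],"jaw":0},{"twist":[0,0,0],"delta_pos":[0.12,-0.12,-0.5],"jaw":0},{"twist":[0,0,0],"delta_pos":[0.28,-0.28,-0.5],"jaw":0},{"twist":[0,0,0],"delta_pos":[0.44,-0.44,-0.5],"jaw":0},{"twist":[0,0,0],"delta_pos":[0.6,-0.6,-0.5],"jaw":0},{"twist":[0,0,0],"delta_pos":[0.76,-0.76,-0.5],"jaw":0},{"twist":[0,0,0],"delta_pos":[0.925,-0.913,-0.5],"jaw":0}])

```text
time: 17.0
position: [0.4785, 0.1031, 0.127]
orientation: [[0.0, 1.0, 0.001], [1.0, -0.0, 0.0], [0.0, 0.001, -1.0]]
ft_force: [1.4, 1.0, -1.1]
finger_gap: 0.0251
gripper_force: 30.0
```

>>> arm_command(motion=[{"twist":[0,0,0],"delta_pos":[0,0,0],"jaw":0},{"twist":[0,0,0],"delta_pos":[0,0,0],"jaw":0},{"twist":[0,0,0],"delta_pos":[0,0,0],"jaw":0},{"twist":[0,0,0],"delta_pos":[0,0,0],"jaw":0},{"twist":[0,0,0],"delta_pos":[0,0,0],"jaw":0},{"twist":[0,0,0],"delta_pos":[0,0,0],"jaw":0},{"twist":[0,0,0],"delta_pos":[0,0,0],"jaw":0},{"twist":[0,0,0],"delta_pos":[0,0,0],"jaw":0}])

```text
time: 17.8
position: [0.4801, 0.1021, 0.1266]
orientation: [[0.0, 1.0, -0.0], [1.0, -0.0, -0.0], [-0.0, -0.0, -1.0]]
ft_force: [-0.4, -1.4, -0.7]
finger_gap: 0.0252
gripper_force: 30.0
```

>>> arm_command(motion=[{"twist":[0,0,0],"delta_pos":[0,0.003,0.05],"jaw":0},{"twist":[0,0,0],"delta_pos":[0,0.003,0.1],"jaw":0},{"twist":[0,0,0],"delta_pos":[0,0.003,0.15],"jaw":0},{"twist":[0,0,0],"delta_pos":[0,0.003,0.18],"jaw":0},{"twist":[0,0,0],"delta_pos":[0,0.003,0.2],"jaw":0},{"twist":[0,0,0],"delta_pos":[0,0.003,0.209],"jaw":0},{"twist":[0,0,0],"delta_pos":[0,0.003,0.209],"jaw":0},{"twist":[0,0,0],"delta_pos":[0,0.003,0.209],"jaw":0}])

```text
time: 18.6
position: [0.4808, 0.1022, 0.0851]
orientation: [[0.0, 1.0, 0.0], [1.0, -0.0, 0.0], [0.0, 0.0, -1.0]]
ft_force: [-0.1, -0.2, -0.7]
finger_gap: 0.0254
gripper_force: 30.0
```

>>> arm_command(motion=[{"twist":[0,0,0],"delta_pos":[0,0,0.003],"jaw":0},{"twist":[0,0,0],"delta_pos":[0,0,0.003],"jaw":0.2},{"twist":[0,0,0],"delta_pos":[0,0,0.003],"jaw":0.5},{"twist":[0,0,0],"delta_pos":[0,0,0.003],"jaw":0.5},{"twist":[0,0,0],"delta_pos":[0,0,-0.25],"jaw":0.5},{"twist":[0,0,0],"delta_pos":[0,0,-0.5],"jaw":0.6},{"twist":[0,0,0],"delta_pos":[-0.1,0,-0.5],"jaw":0.6},{"twist":[0,0,0],"delta_pos":[-0.1,0,-0.5],"jaw":0.6}])

```text
time: 19.4
position: [0.4815, 0.0803, 0.1863]
orientation: [[0.003, 1.0, 0.003], [1.0, -0.003, -0.0], [-0.0, 0.003, -1.0]]
ft_force: [0.2, -0.1, -0.5]
finger_gap: 0.0528
gripper_force: 0.0
```

Run:
```python
from h import *
c=grab('wrist','wK.png');s=arm.read_state();print(s['time'],s['position'])
print(circ(c,.481,.102,.076,.041,1)[0])
```

```text
19.45 [0.48056218 0.08136607 0.18506607]
(np.float32(0.48025), np.float32(0.102249995), np.float32(0.0406))
```

>>> arm_command(motion=[{"twist":[0,0,0],"delta_pos":[-0.25,-0.05,0],"jaw":0.6},{"twist":[0,0,0],"delta_pos":[-0.5,-0.1,0],"jaw":0.6},{"twist":[0,0,0],"delta_pos":[-0.75,-0.1,0],"jaw":0.6},{"twist":[0,0,0],"delta_pos":[-0.99,-0.1,0.1],"jaw":0.6},{"twist":[0,0,0],"delta_pos":[-0.99,-0.1,0.3],"jaw":0.6},{"twist":[0,0,0],"delta_pos":[-0.99,-0.1,0.5],"jaw":0.6},{"twist":[0,0,0],"delta_pos":[-0.99,-0.1,0.5],"jaw":0.6},{"twist":[0,0,0],"delta_pos":[-0.99,-0.1,0.5],"jaw":0.6}])

```text
time: 20.25
position: [0.4598, -0.1149, 0.0842]
orientation: [[-0.001, 1.0, -0.003], [1.0, 0.001, 0.001], [0.001, -0.003, -1.0]]
ft_force: [0.1, -0.2, -0.6]
finger_gap: 0.0523
gripper_force: 0.0
```

Run:
```python
from h import *
c=grab('wrist','wL.png');s=arm.read_state();print(s['time'],s['position'])
print(circ(c,.462,-.116,.020,.049,1)[0])
```

```text
20.3 [ 0.46104111 -0.11506247  0.08543481]
(np.float32(0.46275002), np.float32(-0.11425), np.float32(0.048200004))
```

>>> arm_command(motion=[{"twist":[0,0,0],"delta_pos":[0,0.006,0.15],"jaw":0.6},{"twist":[0,0,0],"delta_pos":[0,0.006,0.25],"jaw":0.6},{"twist":[0,0,0],"delta_pos":[0,0.006,0.305],"jaw":0.6},{"twist":[0,0,0],"delta_pos":[0,0.006,0.305],"jaw":0.3},{"twist":[0,0,0],"delta_pos":[0,0.006,0.305],"jaw":0.0},{"twist":[0,0,0],"delta_pos":[0,0.006,0.305],"jaw":0.0},{"twist":[0,0,0],"delta_pos":[0,0.006,0.305],"jaw":0.0},{"twist":[0,0,0],"delta_pos":[0,0.006,0.305],"jaw":0.0}])

```text
time: 21.1
position: [0.4626, -0.1159, 0.0248]
orientation: [[0.0, 1.0, 0.002], [1.0, -0.0, -0.0], [-0.0, 0.002, -1.0]]
ft_force: [-1.3, 0.7, 7.0]
finger_gap: 0.0255
gripper_force: 30.0
```

>>> arm_command(motion=[{"twist":[0,0,0],"delta_pos":[0,0,-0.25],"jaw":0},{"twist":[0,0,0],"delta_pos":[0,0,-0.5],"jaw":0},{"twist":[0,0,0],"delta_pos":[0,0,-0.7],"jaw":0},{"twist":[0,0,0],"delta_pos":[0.2,0,-0.75],"jaw":0},{"twist":[0,0,0],"delta_pos":[0.4,0,-0.75],"jaw":0},{"twist":[0,0,0],"delta_pos":[0.6,0,-0.75],"jaw":0},{"twist":[0,0,0],"delta_pos":[0.8,0,-0.75],"jaw":0},{"twist":[0,0,0],"delta_pos":[1,0,-0.75],"jaw":0}])

```text
time: 21.9
position: [0.4614, 0.0856, 0.1742]
orientation: [[0.0, 1.0, 0.0], [1.0, -0.0, 0.0], [0.0, 0.0, -1.0]]
ft_force: [-0.7, -0.2, -1.6]
finger_gap: 0.0251
gripper_force: 30.0
```

>>> arm_command(motion=[{"twist":[0,0,0],"delta_pos":[0.2,-0.05,0],"jaw":0},{"twist":[0,0,0],"delta_pos":[0.4,-0.12,0],"jaw":0},{"twist":[0,0,0],"delta_pos":[0.6,-0.12,0],"jaw":0},{"twist":[0,0,0],"delta_pos":[0.8,-0.12,0],"jaw":0},{"twist":[0,0,0],"delta_pos":[0.9,-0.12,0],"jaw":0},{"twist":[0,0,0],"delta_pos":[1,-0.12,0],"jaw":0},{"twist":[0,0,0],"delta_pos":[1,-0.12,0],"jaw":0},{"twist":[0,0,0],"delta_pos":[1,-0.12,0],"jaw":0}])

```text
time: 22.7
position: [0.4376, 0.2835, 0.1737]
orientation: [[-0.0, 1.0, -0.0], [1.0, 0.0, -0.001], [-0.001, -0.0, -1.0]]
ft_force: [-0.1, -0.2, -1.7]
finger_gap: 0.0253
gripper_force: 30.0
```

>>> arm_command(motion=[{"twist":[0,0,0],"delta_pos":[0.02,0.005,0.05],"jaw":0},{"twist":[0,0,0],"delta_pos":[0.02,0.005,0.15],"jaw":0},{"twist":[0,0,0],"delta_pos":[0.02,0.005,0.25],"jaw":0},{"twist":[0,0,0],"delta_pos":[0.02,0.005,0.29],"jaw":0},{"twist":[0,0,0],"delta_pos":[0.02,0.005,0.29],"jaw":0},{"twist":[0,0,0],"delta_pos":[0.02,0.005,0.29],"jaw":0},{"twist":[0,0,0],"delta_pos":[0.02,0.005,0.29],"jaw":0},{"twist":[0,0,0],"delta_pos":[0.02,0.005,0.29],"jaw":0}])

```text
time: 23.5
position: [0.4393, 0.2885, 0.1167]
orientation: [[0.0, 1.0, 0.001], [1.0, -0.0, 0.001], [0.001, 0.001, -1.0]]
ft_force: [0.6, 0.4, -1.9]
finger_gap: 0.0252
gripper_force: 30.0
```

Down to 0.0896 (27 mm).

>>> arm_command(motion=[{"twist":[0,0,0],"delta_pos":[-0.003,-0.003,0.04],"jaw":0},{"twist":[0,0,0],"delta_pos":[-0.003,-0.003,0.08],"jaw":0},{"twist":[0,0,0],"delta_pos":[-0.003,-0.003,0.11],"jaw":0},{"twist":[0,0,0],"delta_pos":[-0.003,-0.003,0.13],"jaw":0},{"twist":[0,0,0],"delta_pos":[-0.003,-0.003,0.135],"jaw":0},{"twist":[0,0,0],"delta_pos":[-0.003,-0.003,0.135],"jaw":0},{"twist":[0,0,0],"delta_pos":[-0.003,-0.003,0.135],"jaw":0},{"twist":[0,0,0],"delta_pos":[-0.003,-0.003,0.135],"jaw":0}])

```text
time: 24.3
position: [0.4383, 0.2877, 0.0888]
orientation: [[0.0, 1.0, 0.0], [1.0, -0.0, 0.0], [0.0, 0.0, -1.0]]
ft_force: [-0.1, 0.0, -1.6]
finger_gap: 0.0253
gripper_force: 30.0
```

>>> arm_command(motion=[{"twist":[0,0,0],"delta_pos":[0,0,0.002],"jaw":0},{"twist":[0,0,0],"delta_pos":[0,0,0.002],"jaw":0.2},{"twist":[0,0,0],"delta_pos":[0,0,0.002],"jaw":0.5},{"twist":[0,0,0],"delta_pos":[0,0,0.002],"jaw":0.5},{"twist":[0,0,0],"delta_pos":[0,0,-0.25],"jaw":0.5},{"twist":[0,0,0],"delta_pos":[0,0,-0.5],"jaw":0.6},{"twist":[0,0,0],"delta_pos":[0,0,-0.75],"jaw":0.6},{"twist":[0,0,0],"delta_pos":[-0.2,0,-0.9],"jaw":0.6}])

```text
time: 25.1
position: [0.4386, 0.253, 0.273]
orientation: [[-0.007, 1.0, 0.005], [1.0, 0.007, 0.006], [0.006, 0.005, -1.0]]
ft_force: [0.7, -0.3, 0.1]
finger_gap: 0.0525
gripper_force: 0.0
```

>>> arm_command(motion=[{"twist":[0,0,0],"delta_pos":[-0.2,0.3,0],"jaw":0.6},{"twist":[0,0,0],"delta_pos":[-0.5,0.5,0],"jaw":0.6},{"twist":[0,0,0],"delta_pos":[-0.5,0.5,0],"jaw":0.6},{"twist":[0,0,0],"delta_pos":[-0.5,0.5,0],"jaw":0.6},{"twist":[0,0,0],"delta_pos":[-0.5,0.5,0],"jaw":0.6},{"twist":[0,0,0],"delta_pos":[-0.5,0.5,0],"jaw":0.6},{"twist":[0,0,0],"delta_pos":[-0.5,0.5,0],"jaw":0.6},{"twist":[0,0,0],"delta_pos":[-0.5,0.5,0],"jaw":0.6}])

```text
time: 25.9
position: [0.5376, 0.1491, 0.2688]
orientation: [[-0.002, 1.0, -0.0], [1.0, 0.002, 0.0], [0.0, -0.0, -1.0]]
ft_force: [-0.3, 0.3, 0.1]
finger_gap: 0.053
gripper_force: 0.0
```

Run:
```python
from h import *
c=grab('wrist');s=arm.read_state();print(s['time'],s['position'])
for n,x,y,z,R in [('l',.4387,.2877,.084,.049),('xl',.614,.277,.092,.057),('m',.481,.102,.076,.041)]: print(n,circ(c,x,y,z,R,1)[0])
sc=grab('scene')['frame']
a=cv2.resize(sc[110:290,150:510],(800,400),interpolation=cv2.INTER_CUBIC); cv2.imwrite('pics/end.png',a)
```

```text
25.95 [0.53771737 0.14883108 0.26881195]
l (np.float32(0.43795), np.float32(0.28745), np.float32(0.0476))
xl (np.float32(0.61325), np.float32(0.27525002), np.float32(0.0566))
m (np.float32(0.47975), np.float32(0.102249995), np.float32(0.040400002))
```

View pics/end.png

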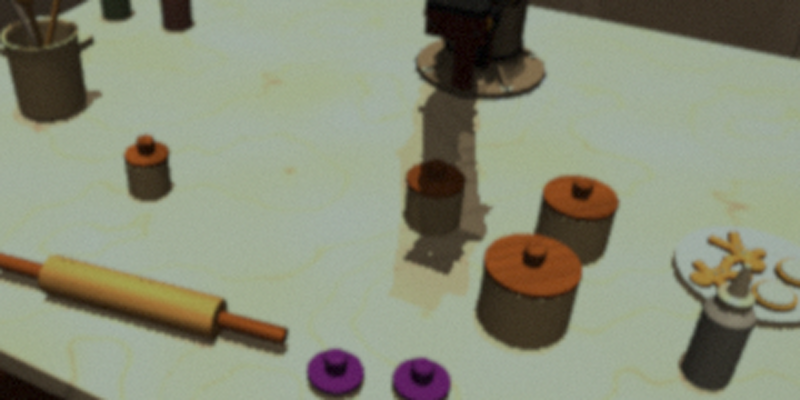

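The end picture shows all four lids level and flush: s (148,155), m (436,180), l (580,197) and xl (532,265). The bottle and crock have not moved. Handing in.

```bash
python3 -c "
from rig import arm
print(arm.hand_in())"
```

```text
the job is handed in; nothing more can be done
None
```

All four lids are on their matching jars, level and flush on the rims in the last pictures and within 2 mm of centre; the bottle and crock were left alone, and the job was handed in at about 26 s with no verdict returned.

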